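# Dig the large staple box out of the supply rack and put the rest back

### The job

Get the large box of staples out of the crowded supply rack and lay it flat in the middle of the empty metal refill tray: first move the glue stick, the rubber stamp and the small staple box that are in its way over to the wide compartment of the black desk tray, and only then take the large box. Afterwards put the small box flat on the rack, squarely in the gap where the large box lay, and stand the glue stick and the stamp back upright exactly where each stood, the stamp turned as before. Leave the stapler, the eraser and the staple remover where they are.

Things in the scene. Friction and masses are not known exactly. Their poses are not given: they have to be found in the camera images.
- large_box: large cardboard box of staples, 36 (own x) x 52 (own y) x 18 mm high, solid, about 45 g; it starts flat on the rack in the middle of the row, under the small box, own x along the rack's x within 0.05 rad. Origin: centre of the underside, z up. Grasp across the 36 mm (close along its x).
- small_box: small cardboard box of staples, 30 (own x) x 46 (own y) x 16 mm high, solid, about 30 g; it starts lying flat on top of the large box, about 9 mm further back (+y), own x along the rack's x within 0.1 rad. Origin: centre of the underside, z up. Grasp across the 30 mm.
- stamp: wooden rubber stamp, upright: base 20 (own x) x 48 (own y) x 12 mm, round handle 20 mm across up to 65 mm (narrower below 38); 50 g. Starts at one end of the row on the rack, its x along the rack's x within 0.05 rad. Origin: centre of the underside. Grasp the handle from above, fingertips at least 38 mm above the underside to clear the stacked boxes (34 mm) beside it.
- glue_stick: glue stick standing upright, round, 26 mm diameter, 88 mm high, white with a dark grey cap, 30 g; starts at the other end of the row (which end is the stamp's and which the glue stick's changes from start to start). Origin: centre of the underside, z up. Grasp it near the top from above.
- rack: supply rack, fixed: grey plate 150 (own x) x 78 (own y) mm, top 8 mm above its origin (centre of underside); back rail at y = +34 mm, 30 mm high; lip at y = -36 mm, 12 mm high; ends open. Its y points roughly away from the robot. Row along x at y = -2 mm: boxes at x = 0, stamp and glue stick at x = +37 and -37 (within 2 mm), 5 to 10 mm gaps. Stands left or right of the desk tray.
- desk_tray: black desk tray, fixed, 160 (own x, away from robot) x 280 (own y, to the left) mm, walls 3 mm thick, up to 27 mm high, floor 3 mm above its origin (centre of underside). The wide, empty compartment is the left one: inside x = -77 to +77, y = -20 to +136 mm; cleared things go anywhere in it. A 20 mm high divider parts it from the right one with the eraser and staple remover.
- refill_tray: empty shallow bright metal tray, fixed, 120 x 120 mm outside, walls 4 mm thick, rim 14 mm high, floor 4 mm above its origin (centre of the underside). It stands on the other side of the desk tray from the rack.
- stapler: blue desk stapler, 38 x 149 x 49 mm, behind the work; leave it alone. Origin: centre of the underside.
- eraser: grey and white eraser, 21 x 48 x 12 mm, in the right compartment of the desk tray; leave it alone. Origin: centre of the underside.
- staple_remover: green staple remover, 20 x 59 x 16 mm, in the right compartment of the desk tray; leave it alone. Origin: centre of the underside.

How it is judged:
By the outcome, as a careful person would: the job done as asked, in the order asked, and still so for the second after the job is handed in, with the robot touching nothing.
It also fails if it takes over 134 s, if anything falls off the work surface, if the arm or the gripper's body presses on something with over 40 N, if the wrist force passes 120 N, or if a joint passes its speed limit or range.

### The arm

A 6-joint arm with a two-finger parallel gripper is mounted at the origin on a cart in front of the work surface, level with it; the furniture and walls round the work are solid. World frame = base frame: x ahead of the robot, y to its left, z up, the work surface at z = 0. Lengths are in m, angles in rad, forces in N, time in s.
With the tool pointing down it reaches from about 0.35 to 0.775 m from the base axis. Payload 7.3 kg.
Tool frame: the origin (TCP) lies between the finger pads; the fingertips stand 25 mm ahead of it and the grasp point (between the pads) lies 6 mm ahead of it; z points along the fingers, x is the direction in which the jaws open and shut, and the axes are right-handed (so a half turn about z gives the same grasp; the last joint's range is limited). The gripper opens to 92 mm and grips with 3 to 60 N. Pads are 19 mm wide; open, the fingers measure 130 mm over their backs; the gripper's body (75 mm by 190 mm) begins 47 mm behind the grasp point.
Start: joints at [-1.299, 0.342, 1.524, -0, 1.275, -0.146], TCP at [0.213, -0.48, 0.252] pointing down, gripper open.
Joint ranges: [-2.53, 2.53], [-0.77, 2.02], [0.04, 2.7], [-1, 4.14], [0.28, 2.66], [-3.11, 3.11]. Speed limits (rad/s): [2.57, 2.57, 3.14, 3.14, 3.14, 3.14].

### API

Orientations are given as a rotation vector (axis times angle).
In Python, from bench import get_state, read_camera, workorder gives the robot as it stands. The module is installed in compiled form; this text tells all that it offers.
- The arm moves only by the tool play_rows, never from a script. Its argument "targets" is a list of rows, each a list of 3 entries, a list of its own where there are three numbers: the finger opening in m, from 0 to 0.0918, then the shift along the world's x, y, z in m, then the turn about the world's z in rad. In form: [[claw, [x, y, z], roll], ...]. A call has 1 to 10 rows; each row shifts and turns the commanded pose from where the row before left it; what a row does not reach is not made up. A row lasts 1/8 s, in which the tool goes at most 62.5 mm and 10.7 degrees, less where a joint would pass 70% of its speed; a pose out of reach is approached as far as the arm can. A call with a gripper value outside its range is refused whole. The fingers move at their own pace and stop on an object; "force" is the grip in N (left out, the last holds). Time passes only in rows, so rows that do not move let the fingers close. It gives the time, the measured TCP pose, the force and the opening at its end, in the units of the state.
- get_state(): the state, without advancing time (a new reading comes with each control period).
- read_camera(name): name is "side" or "top" or "wrist"; returns a dict with "pixels" (420x560x3 uint8, red, green, blue), "K" (3x3 intrinsics, pixels), "rvec" (rotation vector, rad) and "tvec" (3), from world to camera coordinates, as OpenCV has them; the wrist camera has in their place "tool_from_camera" (4x4, takes a point from camera to tool coordinates, whose origin is the TCP and whose axes are the tool frame's). Camera axes: x right, y down, z forward; pixel columns grow to the right and rows downward; lengths in m; the calibration is good to about 2 mm. The wrist camera is an equidistant fisheye: a pixel r from the principal point sees the ray r / f radians off the axis. A picture is of the moment at which its call begins: read the wrist's pose just before it. There is no depth.
- workorder.job_done(): hands the job in, once; it reports no verdict.
The state is a dict: "t": time; "joint_pos": joint angles; "joint_vel": joint speeds; "joint_efforts": joint torques, N m; "eef_pos": TCP position; "tcp_rot": TCP orientation; "force": force on the tool from outside, world axes, zero at the start; "wrist_torque": the same for the moment, N m; "finger_gap": finger opening in m.
Only numpy, scipy, OpenCV 4.12 (cv2) and the standard library are available. Lean on these libraries where they do the work, as an engineer would, in place of code of your own. Each camera call takes 0.05 s, during which the arm holds its last target. There are 200 camera calls.

## Working session

There is one attempt and no reset: what is moved stays moved. The work goes in short steps, Python scripts to look and compute and a tool call to move; the robot and the scene stay as the last step left them, time stands still between calls to the robot, and variables do not carry over. Pictures are saved under pics/ and viewed, about 12 in all and at most 16, crops included, and the job is handed in when it is done.

Besides the shell and the picture viewer there is one more tool, called after "Request:" in YAML: its name, and indented under it one key for each argument. play_rows: Moves the arm, as the interface text tells. Its arguments: {"type":"object","properties":{"targets":{"type":"array","items":{"type":"array"}},"force":{"type":"number"}},"required":["targets"]}

```bash
mkdir -p pics; cat > h.py <<'E'
import numpy as np, cv2, pickle
from bench import get_state, read_camera, workorder
from scipy.spatial.transform import Rotation as R
def snap(n, f, crop=None, scale=1):
    s=get_state(); c=read_camera(n); pickle.dump((s,c),open(f'pics/{f}.pkl','wb'))
    im=c['pixels'][...,::-1]
    if crop: x0,y0,x1,y1=crop; im=im[y0:y1,x0:x1]
    if scale!=1: im=cv2.resize(im,None,fx=scale,fy=scale,interpolation=cv2.INTER_CUBIC)
    cv2.imwrite(f'pics/{f}.png',im); return s,c
def load(f): return pickle.load(open(f'pics/{f}.pkl','rb'))
def ray(sc,uv):
    s,c=sc; K=np.array(c['K']); x=(uv[0]-K[0,2])/K[0,0]; y=(uv[1]-K[1,2])/K[1,1]
    if 'rvec' in c:
        Rm=R.from_rotvec(np.ravel(c['rvec'])).as_matrix(); t=np.ravel(c['tvec'])
        o=-Rm.T@t; d=Rm.T@np.array([x,y,1.])
    else:
        th=np.hypot(x,y); k=np.sin(th)/th if th>1e-9 else 1
        T=np.array(c['tool_from_camera']); W=R.from_rotvec(s['tcp_rot']).as_matrix()
        d=W@T[:3,:3]@np.array([x*k,y*k,np.cos(th)]); o=W@T[:3,3]+np.array(s['eef_pos'])
    return o,d/np.linalg.norm(d)
def atz(sc,uv,z): o,d=ray(sc,uv); return o+d*(z-o[2])/d[2]
def tri(*obs):
    A=np.zeros((3,3));b=np.zeros(3);rs=[ray(*o) for o in obs]
    for o,d in rs: P=np.eye(3)-np.outer(d,d);A+=P;b+=P@o
    p=np.linalg.solve(A,b); return p,[float(np.linalg.norm((np.eye(3)-np.outer(d,d))@(p-o))) for o,d in rs]
def proj(sc,p):
    s,c=sc; p=np.asarray(p,float)
    if 'rvec' in c: return cv2.projectPoints(p.reshape(-1,1,3),np.ravel(c['rvec']).astype(float),np.ravel(c['tvec']).astype(float),np.array(c['K'],float),None)[0].reshape(-1,2)
    T=np.array(c['tool_from_camera']); W=R.from_rotvec(s['tcp_rot']).as_matrix()
    q=((p.reshape(-1,3)-s['eef_pos'])@W-T[:3,3])@T[:3,:3]; K=np.array(c['K'])
    th=np.arctan2(np.hypot(q[:,0],q[:,1]),q[:,2]); ph=np.arctan2(q[:,1],q[:,0])
    return np.c_[K[0,2]+K[0,0]*th*np.cos(ph),K[1,2]+K[1,1]*th*np.sin(ph)]
E
python3 - <<'E'
from h import *
s,c=snap('top','top0',scale=1.4); s,c2=snap('side','side0',scale=1.4)
print(s); print(c['K'],c['rvec'],c['tvec'],c2['K'],c2['rvec'],c2['tvec'])
s,c3=snap('wrist','wr0'); print(c3['tool_from_camera'],c3['K'])
E
```

```text
{'t': 0.05, 'joint_pos': array([-1.29899592e+00,  3.42717037e-01,  1.52501531e+00, -1.38950638e-05,
        1.27537871e+00, -1.45983779e-01]), 'joint_vel': array([ 0.0010775 , -0.00076129, -0.00181995, -0.00157365, -0.00138431,
       -0.00060117]), 'joint_efforts': array([ 1.42038170e-03, -4.32419264e+01, -2.44995278e+01,  7.20205600e-02,
        5.23026497e-02, -4.98538145e-05]), 'eef_pos': array([ 0.2129374 , -0.47948003,  0.25104847]), 'tcp_rot': array([-2.63299387e+00,  1.71192856e+00,  1.80244967e-03]), 'force': array([-0.5050908 , -0.21098304,  0.57419739]), 'wrist_torque': array([-0.02897898, -0.01887219, -0.05089018]), 'finger_gap': 0.09176161495360045}
[[511.37969246   0.         289.47105133]
 [  0.         511.37969246 208.32350651]
 [  0.           0.           1.        ]] [ 2.15786909 -2.12716178  0.13313283] [-0.05220643  0.56130294  1.05180278] [[402.74385813   0.         285.45857001]
 [  0.         402.74385813 207.60319027]
 [  0.           0.           1.        ]] [ 0.29206213 -2.67938327  1.4622676 ] [0.51886442 0.14662809 0.73771066]
[[ 9.99999160e-01 -4.38189359e-05  1.29548989e-03 -8.54529919e-05]
 [-2.91973980e-04  9.66130002e-01  2.58055679e-01 -6.93784145e-02]
 [-1.26291938e-03 -2.58055840e-01  9.66129178e-01 -1.33717510e-01]
 [ 0.00000000e+00  0.00000000e+00  0.00000000e+00  1.00000000e+00]] [[325.1922621    0.         282.75018262]
 [  0.         325.1922621  207.80040708]
 [  0.           0.           1.        ]]
```

View pics/top0.png

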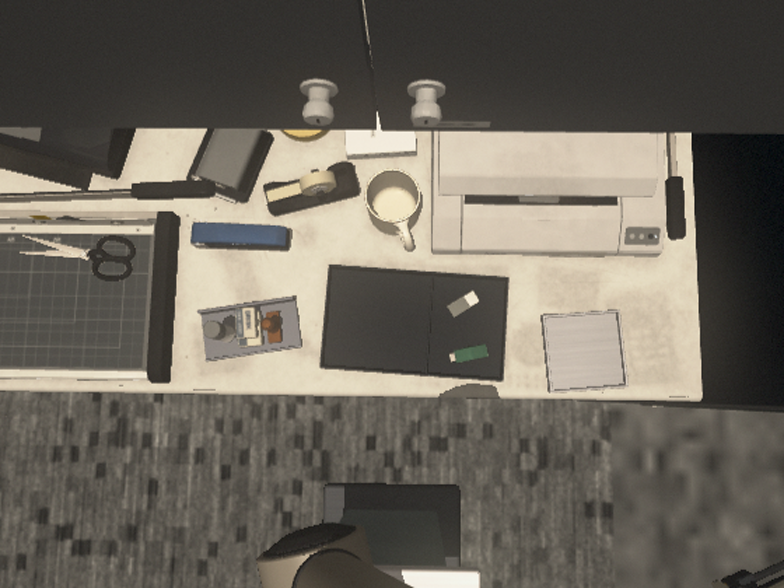

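View pics/side0.png

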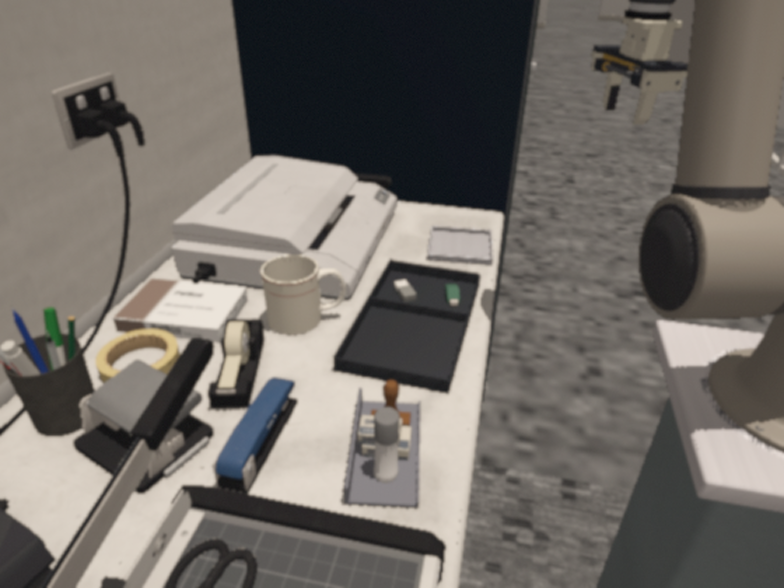

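The top view (1.4x) shows the rack at about (250,328), with the glue stick at its left end and the stamp at its right. The desk tray is at about (415,322) and the refill tray at about (584,350). Next I'll crop closer.

```bash
python3 - <<'E'
from h import *
a=load('top0')[1]['pixels'][205:265,135:225,::-1]; b=load('side0')[1]['pixels'][265:365,240:310,::-1]
a=cv2.resize(a,None,fx=6,fy=6,interpolation=cv2.INTER_CUBIC); b=cv2.resize(b,None,fx=6,fy=6,interpolation=cv2.INTER_CUBIC)
cv2.imwrite('pics/ropA.png',a); cv2.imwrite('pics/ropB.png',b)
t=load('top0')
for n,uv,z in [('rackBL',(199,307),.03),('rackBR',(296,296),.03),('rackFR',(301,350),.02),('rackFL',(206,360),.02),('dtBL',(329,265),.027),('dtBR',(508,277),.027),('dtFR',(502,380),.027),('dtFL',(321,367),.027),('rfBL',(542,314),.014),('rfBR',(620,310),.014),('rfFR',(626,385),.014),('rfFL',(549,391),.014)]:
    print(n,atz(t,np.array(uv)/1.4,z).round(4))
E
```

```text
rackBL [0.5352 0.2726 0.03  ]
rackBR [0.5542 0.1239 0.03  ]
rackFR [0.472  0.1148 0.02  ]
rackFL [0.4546 0.2604 0.02  ]
dtBL [0.6038 0.0749 0.027 ]
dtBR [ 0.5885 -0.202   0.027 ]
dtFR [ 0.4308 -0.1922  0.027 ]
dtFL [0.4463 0.0823 0.027 ]
rfBL [ 0.5334 -0.2559  0.014 ]
rfBR [ 0.5412 -0.3762  0.014 ]
rfFR [ 0.4263 -0.3823  0.014 ]
rfFL [ 0.4155 -0.2652  0.014 ]
```

View pics/ropA.png

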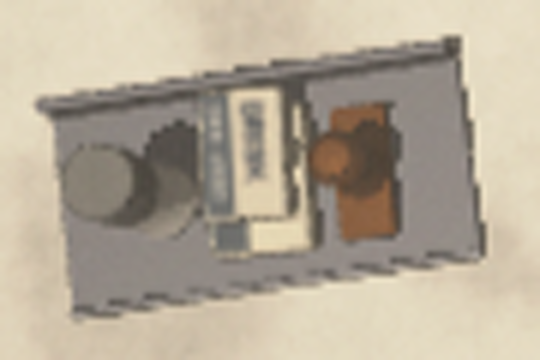

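View pics/ropB.png

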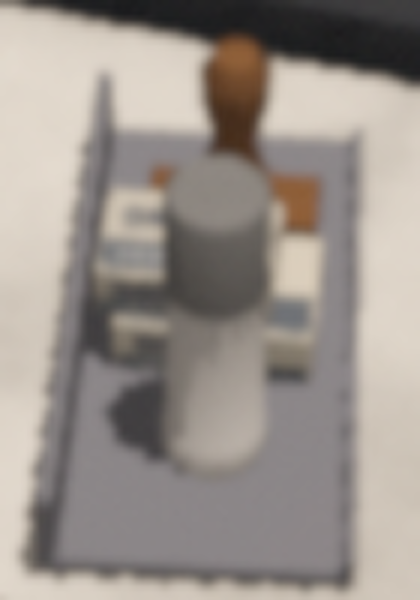

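Crops read: the glue stick is at the rack's left end (-x, robot's left) and the stamp at its right end (+x). The small box sits on the large one, further back. The corner sizes match the text (rack 150, refill tray 120, desk tray about 278 mm). Now I'll bring the wrist camera over the rack.

Request:
play_rows:
  targets:
    - [0.0918,[0.05,0.035,0],0]
    - [0.0918,[0.05,0.035,0],0]
    - [0.0918,[0.05,0.035,0],-0.04]
    - [0.0918,[0.01,0.06,0],-0.05]
    - [0.0918,[0.01,0.06,0],-0.05]
    - [0.0918,[0.01,0.06,0],-0.05]
    - [0.0918,[0.01,0.06,0],-0.05]
    - [0.0918,[0.01,0.06,0],-0.05]
    - [0.0918,[0.01,0.06,0],0]
    - [0.0918,[0.01,0.06,0],0]

```text
t: 1.4
eef_pos: [0.433, 0.0471, 0.2518]
tcp_rot: [-2.359, 2.075, -0.001]
force: [0.3, -0.8, -0.3]
finger_gap: 0.0917
```

Request:
play_rows:
  targets:
    - [0.0918,[0,0.06,-0.02],0]
    - [0.0918,[0,0.04,-0.01],0]
    - [0.0918,[0,0,0],0]
    - [0.0918,[0,0,0],0]

```text
t: 1.9
eef_pos: [0.433, 0.1441, 0.222]
tcp_rot: [2.359, -2.074, 0.0]
force: [0.1, -0.4, -0.5]
finger_gap: 0.0919
```

```bash
python3 - <<'E'
from h import *
s,c=snap('wrist','w1',(100,0,500,300),2); print(s['t'],s['eef_pos'],s['tcp_rot'],s['joint_pos'])
W=R.from_rotvec(s['tcp_rot']).as_matrix(); print(np.arctan2(W[1,0],W[0,0]))
E
```

```text
1.9 [0.43303784 0.14413454 0.22197389] [ 2.35896647e+00 -2.07410562e+00  3.53360734e-04] [ 1.53430182e-01  2.46118028e-01  1.74940529e+00 -5.21826130e-04
  1.14628752e+00  1.59610171e+00]
-1.4424565020191735
```

Request:
play_rows:
  targets:
    - [0.0918,[0,0.05,0],0]
    - [0.0918,[0,0.05,0],0]
    - [0.0918,[0,0,0],0]
    - [0.0918,[0,0,0],0]

```text
t: 2.45
eef_pos: [0.4333, 0.2432, 0.222]
tcp_rot: [2.357, -2.076, 0.001]
force: [-0.4, -0.2, 0.1]
finger_gap: 0.0916
```

```bash
python3 - <<'E'
from h import *
s,c=snap('wrist','w2',(100,0,500,300),2); print(s['t'],s['eef_pos'],s['tcp_rot'],s['joint_pos'])
E
```

```text
2.45 [0.43328318 0.2432366  0.22203031] [ 2.35732054e+00 -2.07584554e+00  6.14097490e-04] [ 3.57532341e-01  3.18231803e-01  1.64630174e+00 -6.58586739e-04
  1.17736722e+00  1.80176547e+00]
```

View pics/w1.png

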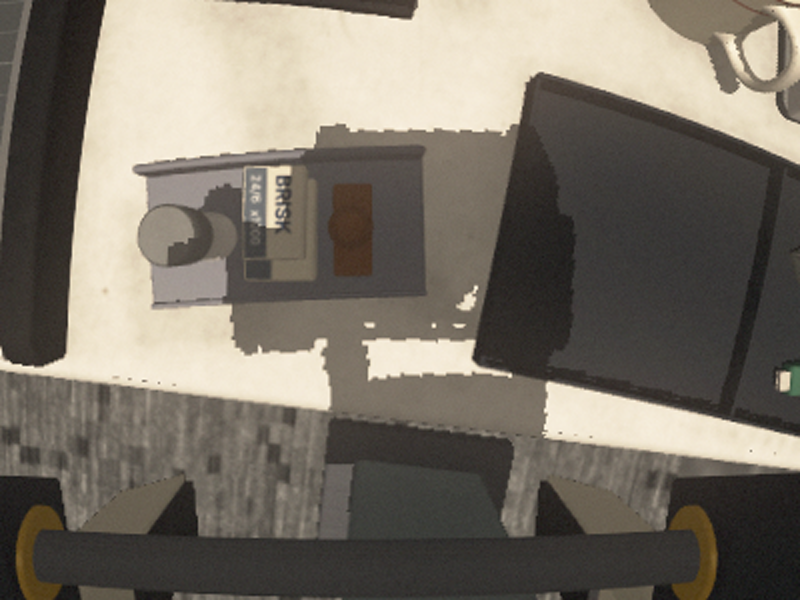

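View pics/w2.png

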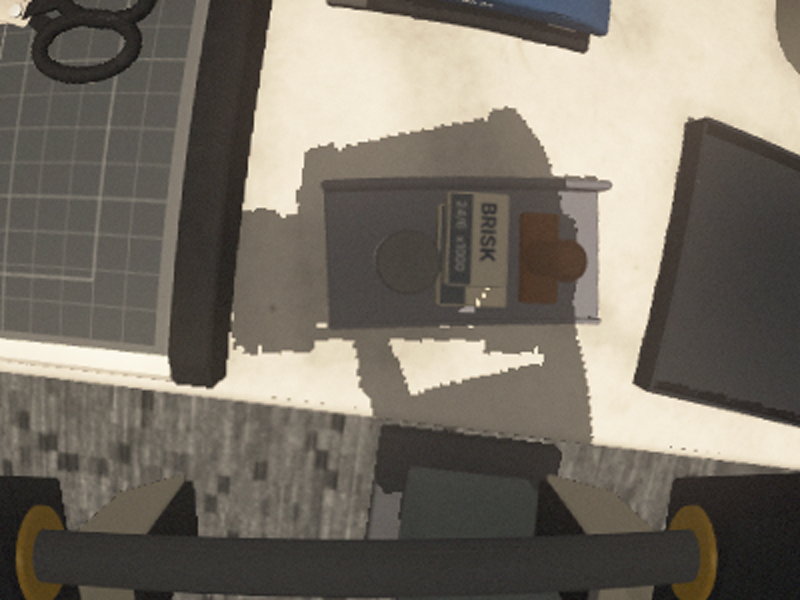

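The wrist views (2x, offset 100,0) show these points:

| Point | w1 | w2 |
|---|---|---|
| Glue top centre | (175,235) | (408,262) |
| Stamp base corners | (333..372,183..276) | (519..558,213..303) |
| Small box top corners | (245,167)-(306,258) | (446,192)-(506,285) |

Next I triangulate.

```bash
python3 - <<'E'
from h import *
a,b=load('w1'),load('w2')
f=lambda p:(p[0]/2+100,p[1]/2)
P={}
for n,p,q in [('glue',(175.5,235),(408.5,262)),('stTop',(350,227),(570,260)),
 ('stBL',(333,183),(519,213)),('stFL',(333,276),(519,303)),('stBR',(372,183),(558,213)),('stFR',(372,276),(558,303)),
 ('smBL',(245,167),(446,192)),('smBR',(305,165),(508,194)),('smFL',(245,260),(441,286)),('smFR',(306,259),(506,286)),
 ('lgFL',(245,280),(438,304)),('lgFR',(316,279),(507,306)),
 ('rkBL',(135,168),(322,183)),('rkBR',(425,150),(611,184)),('rkFL',(153,305),(330,327)),('rkFR',(425,295),(600,319))]:
    x,e=tri((a,f(p)),(b,f(q))); P[n]=x; print(n,x.round(4),np.round(e,4))
t=load('top0'); g=lambda p:(p[0]/6+135,p[1]/6+205)
s=load('side0'); h=lambda p:(p[0]/6+240,p[1]/6+265)
# assumed height checks: each view at known z
for n,z,vs in [('glue',.096,[(a,f((175.5,235))),(b,f((408.5,262))),(t,g((99,183))),(s,h((219,190)))]),('stTop',.073,[(a,f((350,227))),(b,f((570,260))),(t,g((326,158)))]),
 ('rkBL',.03,[(a,f((135,168))),(b,f((322,183))),(t,g((42,103)))]),('rkBR',.03,[(a,f((425,150))),(b,f((611,184))),(t,g((455,42)))]),
 ('rkFL',.012,[(a,f((153,305))),(b,f((330,327))),(t,g((75,316)))]),('rkFR',.012,[(a,f((425,295))),(b,f((600,319))),(t,g((482,254)))])]:
    print(n,[atz(v,u,z)[:2].round(4).tolist() for v,u in vs])
for k,z in [('st',.020),('sm',.042)]:
    for v,i in((a,0),(b,1)):
        pass
E
```

```text
glue [0.4981 0.2332 0.0848] [0.0002 0.0002]
stTop [0.5096 0.1604 0.0715] [0.0003 0.0003]
stBL [0.5322 0.1736 0.0134] [0.0006 0.0006]
stFL [0.4842 0.1673 0.0172] [0.0001 0.0001]
stBR [0.535  0.1536 0.0179] [0.0001 0.0001]
stFR [0.4873 0.1474 0.0222] [0.0003 0.0003]
smBL [0.5342 0.2162 0.0359] [0.0002 0.0002]
smBR [0.5377 0.1865 0.0401] [0. 0.]
smFL [0.4877 0.2117 0.0307] [0.0004 0.0004]
smFR [0.4923 0.1805 0.0382] [0.0002 0.0002]
lgFL [0.4778 0.2114 0.0263] [0.0001 0.0001]
lgFR [0.482  0.1754 0.025 ] [0.0001 0.0001]
rkBL [0.5313 0.2773 0.0257] [0. 0.]
rkBR [0.5548 0.1296 0.0278] [0.0004 0.0004]
rkFL [0.4573 0.2649 0.0096] [0.0005 0.0005]
rkFR [0.4814 0.1182 0.0122] [0.0011 0.0011]
glue [[0.4984, 0.2299], [0.498, 0.234], [0.4951, 0.2317], [0.4967, 0.2359]]
stTop [[0.5092, 0.1604], [0.5099, 0.1609], [0.5067, 0.1606]]
rkBL [[0.5309, 0.2756], [0.531, 0.2769], [0.5289, 0.2726]]
rkBR [[0.554, 0.1298], [0.5548, 0.1304], [0.553, 0.1251]]
rkFL [[0.4581, 0.2641], [0.4571, 0.2649], [0.4538, 0.2619]]
rkFR [[0.4803, 0.1181], [0.4825, 0.1182], [0.4783, 0.1156]]
```

Everything agrees with the rack model: yaw 0.16, row centre (0.504,0.197), stamp (0.5097,0.1605) at yaw about 0.135, and glue stick (0.498,0.2335). Triangulated heights run 0 to 5 mm under the text's, except the glue top at 85 mm against 96; its ellipse was read partly on the cap's side. The glue stick goes first.

Request:
play_rows:
  targets:
    - [0.05,[0.035,-0.005,0],0]
    - [0.05,[0.03,-0.005,0],0]
    - [0.05,[0,0,-0.05],0]
    - [0.05,[0,0,-0.04],0]
    - [0.05,[0,0,-0.03],0]
    - [0.05,[0,0,-0.017],0]
    - [0.05,[0,0,0],0]
    - [0.02,[0,0,0],0]
    - [0.02,[0,0,0],0]
    - [0.02,[0,0,0],0]
  force: 15

```text
t: 3.75
eef_pos: [0.4984, 0.2345, 0.0858]
tcp_rot: [-2.358, 2.074, -0.001]
force: [1.1, -1.2, 3.1]
finger_gap: 0.0262
```

Request:
play_rows:
  targets:
    - [0.02,[0,0,0],0]
    - [0.02,[0,0,0.01],0]
    - [0.02,[0,0,0.03],0]
    - [0.02,[0,0,0.05],0]
    - [0.02,[0,0,0.03],0]
    - [0.02,[0.01,-0.03,0],0]
    - [0.02,[0.015,-0.05,0],0]
    - [0.02,[0.015,-0.05,0],0]
    - [0.02,[0.012,-0.04,0],0]
    - [0.02,[0.01,-0.028,0],0]

```text
t: 5.0
eef_pos: [0.5603, 0.0346, 0.2055]
tcp_rot: [2.357, -2.076, 0.0]
force: [0.8, 0.1, -0.0]
finger_gap: 0.0256
```

Request:
play_rows:
  targets:
    - [0.02,[0,0,-0.03],0]
    - [0.02,[0,0,-0.04],0]
    - [0.02,[0,0,-0.03],0]
    - [0.02,[0,0,-0.015],0]
    - [0.02,[0,0,-0.007],0]
    - [0.02,[0,0,-0.002],0]
    - [0.02,[0,0,0],0]
    - [0.05,[0,0,0],0]
    - [0.05,[0,0,0],0]
    - [0.05,[0,0,0],0]

```text
t: 6.25
eef_pos: [0.5602, 0.0364, 0.0812]
tcp_rot: [-2.359, 2.075, -0.001]
force: [-0.3, -0.4, 0.6]
finger_gap: 0.0484
```

```bash
python3 - <<'E'
from h import *
print(get_state()['eef_pos'],get_state()['force'],get_state()['finger_gap'])
E
```

```text
[0.56017251 0.03643205 0.08124665] [-0.2513636  -0.43574602  0.58867363] 0.048359355148727204
```

Request:
play_rows:
  targets:
    - [0.05,[0,0,0.03],0]
    - [0.05,[0,0,0.06],0]
    - [0.04,[-0.02,0.05,0],0]
    - [0.04,[-0.02,0.05,0],0]
    - [0.04,[-0.0103,0.0245,0],0]
    - [0.04,[0,0,-0.04],0]
    - [0.04,[0,0,-0.04],0]
    - [0.04,[0,0,-0.017],0]
    - [0.04,[0,0,0],0]
    - [0.04,[0,0,0],0]

```text
t: 7.5
eef_pos: [0.5103, 0.161, 0.0748]
tcp_rot: [-2.358, 2.074, -0.002]
force: [-0.5, 0.7, 0.6]
finger_gap: 0.04
```

```bash
python3 - <<'E'
from h import *
s,c=snap('wrist','w3',(180,120,380,320),3); print(s['eef_pos'],s['finger_gap'])
E
```

```text
[0.51034713 0.16102299 0.07482703] 0.04001047821881894
```

View pics/w3.png

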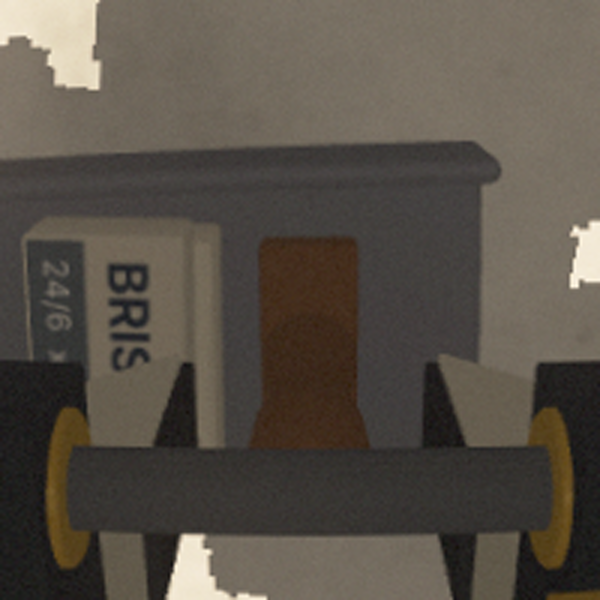

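The stamp is centred between the fingers (column 309 against 308) and its edges are parallel to the tool. Closing the gripper.

Request:
play_rows:
  targets:
    - [0.012,[0,0,0],0]
    - [0.012,[0,0,0],0]
    - [0.012,[0,0,0],0]
    - [0.012,[0,0,0.01],0]
    - [0.012,[0,0,0.04],0]
    - [0.012,[0,0,0.05],0]
    - [0.012,[0,0,0.02],0]
    - [0.012,[0.01,-0.05,0],0]
    - [0.012,[0.015,-0.05,0],0]
    - [0.012,[0.01,-0.05,0],0]

```text
t: 8.8
eef_pos: [0.5451, 0.0096, 0.1948]
tcp_rot: [-2.359, 2.074, -0.001]
force: [0.1, 0.7, -1.6]
finger_gap: 0.018
```

Request:
play_rows:
  targets:
    - [0.012,[0.01,-0.046,0],0]
    - [0.012,[0,0,-0.04],0]
    - [0.012,[0,0,-0.05],0]
    - [0.012,[0,0,-0.024],0]
    - [0.012,[0,0,-0.008],0]
    - [0.012,[0,0,-0.003],0]
    - [0.012,[0,0,0],0]
    - [0.04,[0,0,0],0]
    - [0.04,[0,0,0],0]
    - [0.04,[0,0,0],0]

```text
t: 10.05
eef_pos: [0.5549, -0.0351, 0.0693]
tcp_rot: [-2.359, 2.075, -0.001]
force: [-0.7, -0.2, -0.3]
finger_gap: 0.039
```

Request:
play_rows:
  targets:
    - [0.04,[0,0,0.04],0]
    - [0.04,[0,0,0.06],0]
    - [0.04,[-0.02,0.05,0.03],0.032]
    - [0.05,[-0.04,0.05,0.02],0]
    - [0.05,[-0.03,0.05,0],0]
    - [0.05,[-0.032,0.05,0],0]
    - [0.05,[0,0.034,0],0]
    - [0.05,[0,0,0],0]
    - [0.05,[0,0,0],0]

```text
t: 11.18
eef_pos: [0.4355, 0.195, 0.2176]
tcp_rot: [2.392, -2.036, 0.0]
force: [-0.3, -0.5, 0.5]
finger_gap: 0.0502
```

```bash
python3 - <<'E'
from h import *
s,c=snap('wrist','w4',(180,0,480,240),2.6); print(s['t'],s['eef_pos'],s['finger_gap'])
W=R.from_rotvec(s['tcp_rot']).as_matrix(); print(np.arctan2(W[1,0],W[0,0]))
E
```

```text
11.175 [0.43551584 0.19504872 0.21755325] 0.050221396412819454
-1.4107387373704352
```

View pics/w4.png

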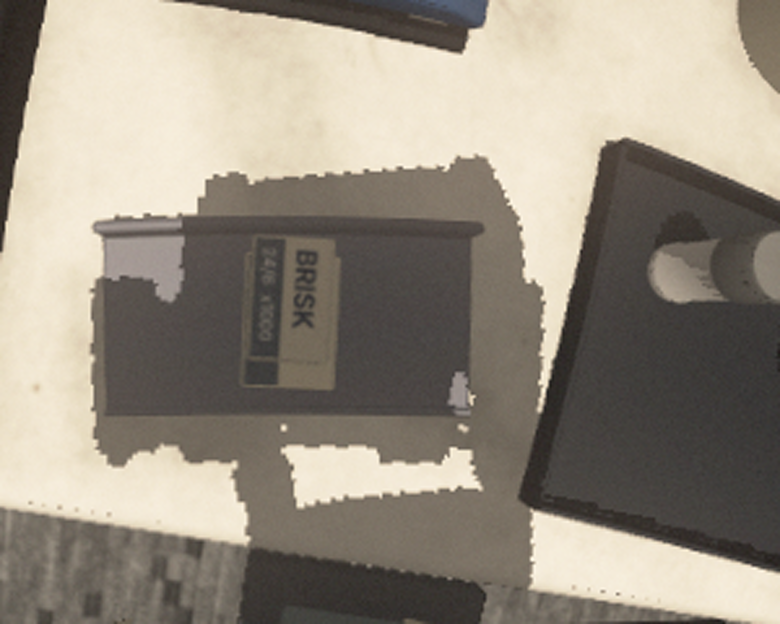

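In w4 the rack is now square to the tool. Small box top corners are about (254,236), (336,238), (333,362) and (249,357). The large box front corners are (242,385) and (335,390).

```bash
python3 - <<'E'
from h import *
a=load('w4'); f=lambda p:(p[0]/2.6+180,p[1]/2.6)
sm=[atz(a,f(p),.042)[:2] for p in [(254,236),(336,238),(333,362),(249,357)]]
lg=[atz(a,f(p),.026)[:2] for p in [(242,385),(335,390),(341,259)]]
rk=[atz(a,f(p),z)[:2] for p,z in [((97,222),.03),((483,222),.03),((469,413),.012),((104,414),.012)]]
print('sm',np.round(sm,4).tolist(),np.mean(sm,0)); print('lg',np.round(lg,4).tolist()); print('rk',np.round(rk,4).tolist(),np.mean(rk,0))
ang=lambda p,q: np.arctan2(q[0]-p[0],-(q[1]-p[1]))
ang2=lambda p,q: np.arctan2(q[1]-p[1],q[0]-p[0])
print(ang(sm[0],sm[1]),ang(sm[3],sm[2]),ang2(sm[3],sm[0]),ang2(sm[2],sm[1])); print(ang(lg[0],lg[1]),ang2(lg[1],lg[2])); print(ang(rk[0],rk[1]),ang(rk[3],rk[2]))
E
```

```text
sm [[0.5336, 0.2153], [0.5379, 0.1861], [0.4927, 0.1796], [0.4895, 0.2101]] [0.51343881 0.19778598]
lg [[0.4777, 0.2112], [0.4816, 0.1757], [0.5319, 0.1818]]
rk [[0.5322, 0.2755], [0.5567, 0.1308], [0.4811, 0.1182], [0.4566, 0.2653]] [0.50664996 0.19744439]
0.1433784972746269 0.1043513760386547 0.1183593542111673 0.14204782319473486
0.10911640918753801 0.12243774645472777
0.16751250292625336 0.16528269758657396
```

Request:
play_rows:
  targets:
    - [0.05,[0.039,0.0015,0],-0.03]
    - [0.05,[0.0389,0.0015,0],0]
    - [0.05,[0,0,-0.05],0]
    - [0.05,[0,0,-0.05],0]
    - [0.05,[0,0,-0.04],0]
    - [0.05,[0,0,-0.0235],0]
    - [0.05,[0,0,0],0]
    - [0.05,[0,0,0],0]
    - [0.025,[0,0,0],0]
    - [0.025,[0,0,0],0]

```text
t: 12.48
eef_pos: [0.5139, 0.1986, 0.0551]
tcp_rot: [-2.36, 2.072, -0.002]
force: [-0.6, 0.2, 0.3]
finger_gap: 0.0346
```

Request:
play_rows:
  targets:
    - [0.025,[0,0,0],0]
    - [0.025,[0,0,0],0]
    - [0.025,[0,0,0.01],0]
    - [0.025,[0,0,0.04],0]
    - [0.025,[0,0,0.05],0]

```text
t: 13.1
eef_pos: [0.5126, 0.1984, 0.1547]
tcp_rot: [2.359, -2.071, -0.002]
force: [0.8, -0.5, 0.1]
finger_gap: 0.0298
```

Request:
play_rows:
  targets:
    - [0.025,[-0.01,-0.048,0],0]
    - [0.025,[-0.01,-0.05,0],0]
    - [0.025,[-0.01,-0.05,0],0]
    - [0.025,[-0.01,-0.05,0],0]
    - [0.025,[0,0,-0.04],0]
    - [0.025,[0,0,-0.045],0]
    - [0.025,[0,0,-0.026],0]
    - [0.025,[0,0,-0.008],0]
    - [0.025,[0,0,-0.0032],0]
    - [0.025,[0,0,0],0]

```text
t: 14.35
eef_pos: [0.474, 0.0005, 0.0328]
tcp_rot: [-2.36, 2.072, -0.002]
force: [0.1, -0.5, -0.0]
finger_gap: 0.0301
```

Request:
play_rows:
  targets:
    - [0.05,[0,0,0],0]
    - [0.05,[0,0,0],0]
    - [0.05,[0,0,0],0]
    - [0.05,[0,0,0.03],0]
    - [0.05,[0,0,0.06],0]
    - [0.05,[0,0.05,0.04],0]
    - [0.05,[0,0.05,0],0]
    - [0.05,[0.01,0.05,0],0]
    - [0.05,[0.022,0.0465,0],-0.01]
    - [0.05,[0,0,-0.04],0]

```text
t: 15.6
eef_pos: [0.5085, 0.1994, 0.1231]
tcp_rot: [-2.348, 2.075, -0.008]
force: [0.5, -0.6, -1.1]
finger_gap: 0.0503
```

Request:
play_rows:
  targets:
    - [0.055,[-0.0005,0,-0.02],0]
    - [0.055,[0,0,0],0]
    - [0.055,[0,0,0],0]

```text
t: 15.98
eef_pos: [0.5055, 0.1958, 0.1019]
tcp_rot: [-2.349, 2.084, -0.001]
force: [-0.0, -0.0, 0.7]
finger_gap: 0.0551
```

```bash
python3 - <<'E'
from h import *
s,c=snap('wrist','w5',(180,100,380,300),3); print(s['t'],s['eef_pos'],s['finger_gap'],s['tcp_rot'])
W=R.from_rotvec(s['tcp_rot']).as_matrix(); print(np.arctan2(W[1,0],W[0,0]))
E
```

```text
15.975 [0.50546969 0.19583846 0.10186777] 0.055143498060007894 [-2.34931859e+00  2.08410081e+00 -1.35072814e-03]
-1.4512938956747299
```

View pics/w5.png

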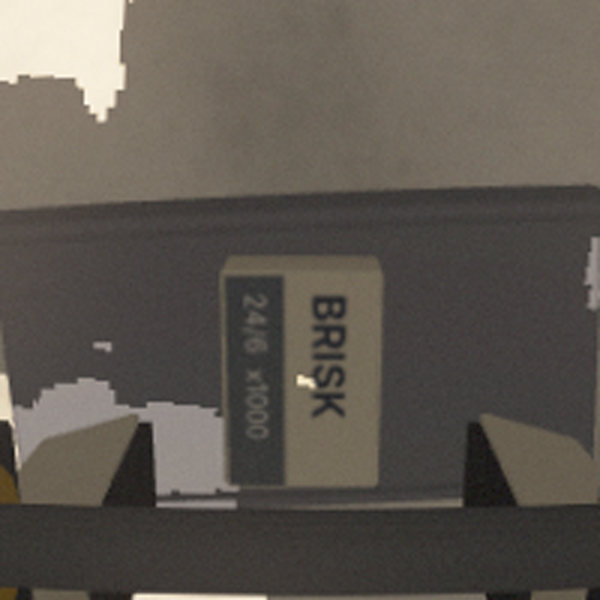

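The large box top in w5 has corners near (223,275), (383,271), (379,486) and (226,487).

```bash
python3 - <<'E'
from h import *
a=load('w5'); f=lambda p:(p[0]/3+180,p[1]/3+100)
q=np.array([atz(a,f(p),.026)[:2] for p in [(224,275),(382,271),(379,486),(226,487)]]); print(q.round(4).tolist(),q.mean(0))
d=q[0]-q[3]+q[1]-q[2]; print(np.arctan2(d[1],d[0]),np.linalg.norm(q[0]-q[1]),np.linalg.norm(q[0]-q[3]))
E
```

```text
[[0.5277, 0.217], [0.5327, 0.1826], [0.4816, 0.176], [0.477, 0.2118]] [0.50476053 0.19687608]
0.11598018097619618 0.03477694602351925 0.05090726481716278
```

Request:
play_rows:
  targets:
    - [0.055,[-0.0005,0.001,-0.03],0]
    - [0.055,[0,0,-0.022],0]
    - [0.055,[0,0,-0.01],0]
    - [0.055,[0,0,-0.0035],0]
    - [0.055,[0,0,0],0]
    - [0.03,[0,0,0],0]
    - [0.03,[0,0,0],0]
    - [0.03,[0,0,0],0]
    - [0.03,[0,0,0],0]

```text
t: 17.15
eef_pos: [0.5046, 0.1969, 0.0359]
tcp_rot: [-2.35, 2.084, -0.001]
force: [-0.6, 0.0, 3.7]
finger_gap: 0.036
```

Request:
play_rows:
  targets:
    - [0.03,[0,0,0.005],0]
    - [0.03,[0,0,0.02],0]
    - [0.03,[0,0,0.05],0]
    - [0.03,[0,0,0.06],0]
    - [0.03,[0,-0.03,0.02],0]
    - [0.03,[0,-0.05,0],0]
    - [0.03,[0,-0.05,0],0]
    - [0.03,[0,-0.05,0],0]
    - [0.03,[0,-0.05,0],0]
    - [0.03,[0,-0.05,0],0]

```text
t: 18.4
eef_pos: [0.5041, -0.0847, 0.1906]
tcp_rot: [2.35, -2.084, 0.0]
force: [0.6, 0.3, -1.2]
finger_gap: 0.0356
```

Request:
play_rows:
  targets:
    - [0.03,[-0.02,-0.05,0],0]
    - [0.03,[-0.03,-0.05,0],0]
    - [0.03,[-0.03,-0.05,0],0]
    - [0.03,[-0.025,-0.05,0.02],0]
    - [0.03,[0,-0.015,0],0]
    - [0.03,[0,0,0],0]
    - [0.03,[0,0,0],0]

```text
t: 19.27
eef_pos: [0.3996, -0.2966, 0.2098]
tcp_rot: [-2.351, 2.083, 0.003]
force: [-0.1, -0.1, -0.6]
finger_gap: 0.0357
```

```bash
python3 - <<'E'
from h import *
s,c=snap('wrist','w6',(140,0,420,280),2.1); print(s['t'],s['eef_pos'],s['finger_gap'],s['tcp_rot'])
E
```

```text
19.275 [ 0.39964739 -0.29663851  0.20980964] 0.03569301558715918 [-2.35149153  2.08256353  0.00272044]
```

View pics/w6.png

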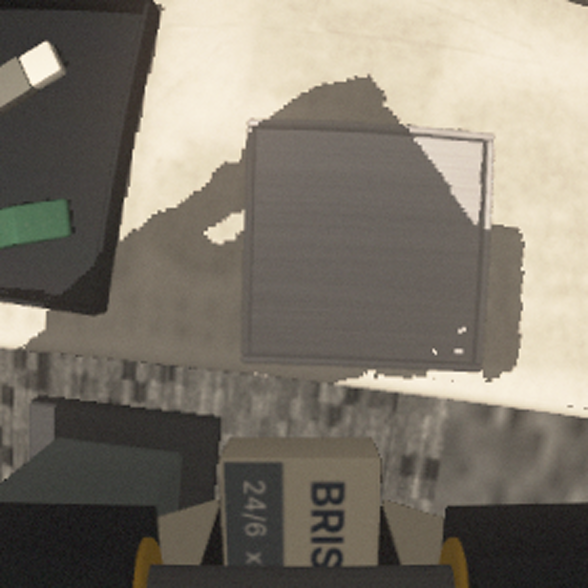

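The box is held straight. Refill tray rim corners are (248,121), (493,133), (482,371) and (242,361).

```bash
python3 - <<'E'
from h import *
a=load('w6'); f=lambda p:(p[0]/2.1+140,p[1]/2.1)
q=np.array([atz(a,f(p),.014)[:2] for p in [(248,121),(493,133),(482,371),(242,361)]]); print(q.round(4).tolist(),q.mean(0))
d=q[0]-q[3]+q[1]-q[2]; e=q[1]-q[0]+q[2]-q[3]; print(np.arctan2(d[1],d[0]),np.arctan2(e[0],-e[1]),np.linalg.norm(q[0]-q[1]),np.linalg.norm(q[0]-q[3]))
s=a[0];W=R.from_rotvec(s['tcp_rot']).as_matrix(); print(np.arctan2(W[1,0],W[0,0]))
E
```

```text
[[0.5323, -0.2556], [0.5444, -0.3738], [0.4257, -0.3852], [0.4155, -0.2663]] [ 0.47948654 -0.32022018]
0.09347086195666589 0.09399583395900937 0.1188303007315331 0.11733167937975549
-1.4496442204031597
```

Request:
play_rows:
  targets:
    - [0.03,[0.04,-0.012,0],-0.027]
    - [0.03,[0.04,-0.0116,0],0]
    - [0.03,[0,0,-0.05],0]
    - [0.03,[0,0,-0.05],0]
    - [0.03,[0,0,-0.04],0]
    - [0.03,[0,0,-0.022],0]
    - [0.03,[0,0,-0.012],0]
    - [0.03,[0,0,-0.0034],0]
    - [0.03,[0,0,0],0]

```text
t: 20.45
eef_pos: [0.4799, -0.3217, 0.0337]
tcp_rot: [2.323, -2.115, 0.002]
force: [0.3, -0.4, -0.2]
finger_gap: 0.0361
```

Request:
play_rows:
  targets:
    - [0.05,[0,0,0],0]
    - [0.05,[0,0,0],0]
    - [0.05,[0,0,0],0]
    - [0.05,[0,0,0],0]
    - [0.05,[0,0,0.02],0]
    - [0.05,[0,0,0.05],0]
    - [0.05,[0,0,0.06],0]
    - [0.05,[0,0,0.05],0]
    - [0.05,[-0.05,0.02,0],0]
    - [0.05,[-0.03,0.0236,0],0]

```text
t: 21.7
eef_pos: [0.3979, -0.2778, 0.2136]
tcp_rot: [2.321, -2.117, 0.002]
force: [0.9, 1.1, 0.0]
finger_gap: 0.0503
```

Request:
play_rows:
  targets:
    - [0.05,[0,0,0],0]
    - [0.05,[0,0,0],0]

```text
t: 21.95
eef_pos: [0.4001, -0.2788, 0.2135]
tcp_rot: [2.322, -2.116, 0.003]
force: [0.2, 0.1, -0.1]
finger_gap: 0.0496
```

```bash
python3 - <<'E'
from h import *
s,c=snap('wrist','w7',(140,0,420,280),2.1); print(s['t'],s['eef_pos'],s['finger_gap'],s['tcp_rot'])
E
```

```text
21.95 [ 0.4000561  -0.27880034  0.21348341] 0.04959639230606035 [ 2.32195216 -2.11602869  0.00270455]
```

View pics/w7.png

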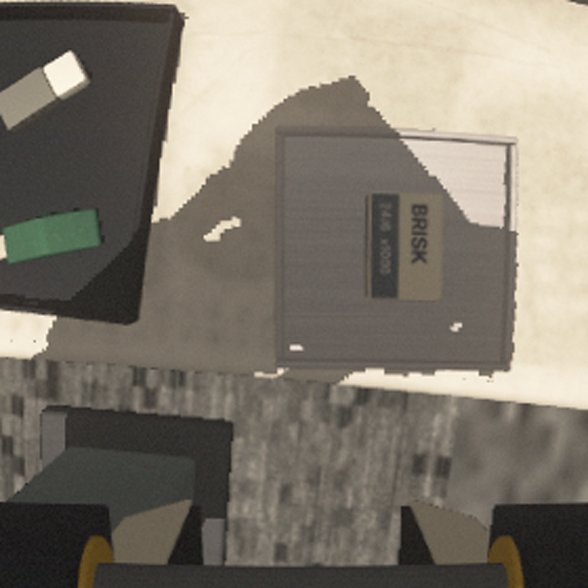

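```bash
python3 - <<'E'
from h import *
a=load('w7'); f=lambda p:(p[0]/2.1+140,p[1]/2.1)
q=np.array([atz(a,f(p),.014)[:2] for p in [(277,129),(516,138),(509,369),(277,365)]]); print(q.mean(0))
q=np.array([atz(a,f(p),.022)[:2] for p in [(367,194),(442,195),(440,300),(367,298)]]); print(q.round(4).tolist(),q.mean(0))
E
```

```text
[ 0.47946548 -0.32012947]
[[0.5033, -0.3014], [0.5075, -0.3372], [0.4568, -0.3418], [0.4537, -0.3064]] [ 0.48032707 -0.32171113]
```

The box lies within 2 mm of the tray's middle, flat and square. Next is the small box.

Request:
play_rows:
  targets:
    - [0.05,[0.01,0.05,0],0.037]
    - [0.05,[0.013,0.05,0],0]
    - [0.05,[0.014,0.05,0],0]
    - [0.05,[0.014,0.05,0],0]
    - [0.05,[0.014,0.05,0],0]
    - [0.05,[0.009,0.029,0],0]
    - [0.05,[0,0,-0.05],0]
    - [0.05,[0,0,-0.05],0]
    - [0.05,[0,0,-0.03],0]
    - [0.05,[0,0,0],0]

```text
t: 23.25
eef_pos: [0.4728, 0.001, 0.0809]
tcp_rot: [2.359, -2.071, -0.007]
force: [-0.7, -0.6, 0.2]
finger_gap: 0.05
```

Request:
play_rows:
  targets:
    - [0.05,[0,0,0],0]

```text
t: 23.38
eef_pos: [0.4747, 0.0007, 0.0838]
tcp_rot: [-2.36, 2.072, -0.002]
force: [0.5, 0.2, -0.3]
finger_gap: 0.0499
```

Request:
play_rows:
  targets:
    - [0.05,[-0.0005,0,-0.03],0]
    - [0.05,[0,0,-0.015],0]
    - [0.05,[0,0,-0.006],0]
    - [0.05,[0,0,0],0]
    - [0.025,[0,0,0],0]
    - [0.025,[0,0,0],0]
    - [0.025,[0,0,0],0]
    - [0.025,[0,0,0],0]
    - [0.025,[0,0,0.02],0]
    - [0.025,[0,0,0.05],0]

```text
t: 24.62
eef_pos: [0.4713, 0.001, 0.1011]
tcp_rot: [2.358, -2.071, -0.007]
force: [1.0, -0.2, 0.3]
finger_gap: 0.0297
```

Request:
play_rows:
  targets:
    - [0.025,[0,0,0.05],0]
    - [0.025,[0.005,0.05,0],0.025]
    - [0.025,[0.01,0.05,0],0]
    - [0.025,[0.01,0.05,0],0]
    - [0.025,[0.006,0.0465,0],0]
    - [0.025,[0,0,-0.04],0]
    - [0.025,[0,0,0],0]
    - [0.025,[0,0,0],0]

```text
t: 25.62
eef_pos: [0.5042, 0.197, 0.1128]
tcp_rot: [-2.386, 2.044, -0.0]
force: [1.1, -0.5, 0.3]
finger_gap: 0.0295
```

Request:
play_rows:
  targets:
    - [0.025,[0.0004,0,-0.035],0]
    - [0.025,[0,0,-0.025],0]
    - [0.025,[0,0,-0.01],0]
    - [0.025,[0,0,-0.0047],0]
    - [0.025,[0,0,0],0]
    - [0.025,[0,0,0],0]
    - [0.05,[0,0,0],0]
    - [0.05,[0,0,0],0]
    - [0.05,[0,0,0],0]
    - [0.05,[0,0,0],0]

```text
t: 26.88
eef_pos: [0.5043, 0.1973, 0.0374]
tcp_rot: [2.387, -2.043, 0.0]
force: [-0.1, -0.2, 0.2]
finger_gap: 0.0498
```

Request:
play_rows:
  targets:
    - [0.05,[0,0,0.03],0]
    - [0.05,[0,0,0.05],0]
    - [0.05,[0,0,0.06],0]
    - [0.05,[0.01,-0.04,0],-0.025]
    - [0.04,[0.01,-0.05,0],0]
    - [0.04,[0.01,-0.05,0],0]
    - [0.04,[0.01,-0.05,0],0]
    - [0.04,[0.01,-0.042,0],0]
    - [0.04,[0,0,-0.04],0]
    - [0.04,[0,0,0],0]

```text
t: 28.12
eef_pos: [0.5523, -0.0348, 0.1349]
tcp_rot: [2.357, -2.072, -0.009]
force: [-0.9, 0.1, 0.4]
finger_gap: 0.0401
```

Request:
play_rows:
  targets:
    - [0.04,[0,0,0],0]

```text
t: 28.25
eef_pos: [0.5546, -0.0343, 0.1382]
tcp_rot: [-2.361, 2.072, -0.001]
force: [0.5, -0.7, -0.6]
finger_gap: 0.0399
```

Request:
play_rows:
  targets:
    - [0.04,[0.0003,-0.0007,-0.035],-0.002]
    - [0.04,[0,0,-0.025],0]
    - [0.04,[0,0,-0.0087],0]
    - [0.04,[0,0,0],0]
    - [0.04,[0,0,0],0]
    - [0.012,[0,0,0],0]
    - [0.012,[0,0,0],0]
    - [0.012,[0,0,0],0]
    - [0.012,[0,0,0.015],0]
    - [0.012,[0,0,0.045],0]

```text
t: 29.5
eef_pos: [0.5532, -0.0352, 0.128]
tcp_rot: [2.357, -2.073, -0.007]
force: [1.0, -0.7, -0.2]
finger_gap: 0.0177
```

Request:
play_rows:
  targets:
    - [0.012,[0,0,0.06],0]
    - [0.012,[-0.01,0.05,0],0]
    - [0.012,[-0.01,0.05,0],0]
    - [0.012,[-0.01,0.05,0],0]
    - [0.012,[-0.015,0.046,0],0]
    - [0.012,[0,0,-0.04],0]
    - [0.012,[0,0,-0.045],0]
    - [0.012,[0,0,-0.02],0]
    - [0.012,[0,0,0],0]
    - [0.012,[0,0,0],0]

```text
t: 30.75
eef_pos: [0.5104, 0.1607, 0.0851]
tcp_rot: [-2.357, 2.074, -0.002]
force: [-0.1, -0.3, -0.3]
finger_gap: 0.0176
```

Request:
play_rows:
  targets:
    - [0.012,[0,0.0003,-0.006],0]
    - [0.012,[0,0,-0.004],0]
    - [0.012,[0,0,0],0]
    - [0.012,[0,0,0],0]
    - [0.04,[0,0,0],0]
    - [0.04,[0,0,0],0]
    - [0.04,[0,0,0],0]
    - [0.04,[0,0,0.04],0]
    - [0.04,[0,0,0.06],0]
    - [0.04,[0,0,0.01],0]

```text
t: 32.0
eef_pos: [0.5115, 0.1613, 0.1877]
tcp_rot: [-2.354, 2.071, -0.008]
force: [-0.4, -0.3, -0.5]
finger_gap: 0.0398
```

Request:
play_rows:
  targets:
    - [0.05,[0.01,-0.02,0],0]
    - [0.05,[0.01,-0.035,0],0]
    - [0.05,[0.01,-0.035,0],0]
    - [0.05,[0.01,-0.035,0],0]
    - [0.05,[0.01,0,0],0]
    - [0.05,[0,0,-0.04],0]
    - [0.05,[0,0,0],0]
    - [0.05,[0,0,0],0]

```text
t: 33.0
eef_pos: [0.5599, 0.0366, 0.1443]
tcp_rot: [-2.359, 2.074, -0.0]
force: [0.3, -1.0, -0.4]
finger_gap: 0.0501
```

Request:
play_rows:
  targets:
    - [0.05,[0,0,-0.035],0]
    - [0.05,[0,0,-0.02],0]
    - [0.05,[0,0,-0.008],0]
    - [0.05,[0,0,0],0]
    - [0.02,[0,0,0],0]
    - [0.02,[0,0,0],0]
    - [0.02,[0,0,0],0]
    - [0.02,[0,0,0.015],0]
    - [0.02,[0,0,0.05],0]
    - [0.02,[0,0,0.055],0]

```text
t: 34.25
eef_pos: [0.5592, 0.0359, 0.2025]
tcp_rot: [2.358, -2.075, -0.001]
force: [2.2, 0.7, -0.2]
finger_gap: 0.0262
```

Request:
play_rows:
  targets:
    - [0.02,[-0.01,0.045,0],0]
    - [0.02,[-0.015,0.05,0],0]
    - [0.02,[-0.02,0.05,0],0]
    - [0.02,[-0.017,0.0525,0],0]
    - [0.02,[0,0,-0.045],0]
    - [0.02,[0,0,-0.045],0]
    - [0.02,[0,0,-0.015],0]
    - [0.02,[0,0,0],0]
    - [0.02,[0,0,0],0]

```text
t: 35.38
eef_pos: [0.4989, 0.2336, 0.0975]
tcp_rot: [-2.356, 2.074, -0.003]
force: [0.4, -0.7, -0.7]
finger_gap: 0.0264
```

Request:
play_rows:
  targets:
    - [0.02,[-0.0005,0.0002,-0.007],0]
    - [0.02,[0,0,-0.0045],0]
    - [0.02,[0,0,0],0]
    - [0.02,[0,0,0],0]
    - [0.05,[0,0,0],0]
    - [0.05,[0,0,0],0]
    - [0.05,[0,0,0],0]
    - [0.05,[0,0,0.04],0]
    - [0.05,[0,0,0.06],0]
    - [0.05,[0,0,0.0363],0]

```text
t: 36.62
eef_pos: [0.4977, 0.2338, 0.2232]
tcp_rot: [-2.357, 2.073, -0.003]
force: [0.3, -0.4, -0.7]
finger_gap: 0.0503
```

Request:
play_rows:
  targets:
    - [0.0918,[-0.03,0.005,0],0]
    - [0.0918,[-0.035,0.0042,0],0]
    - [0.0918,[0,0,0],0]
    - [0.0918,[0,0,0],0]

```text
t: 37.12
eef_pos: [0.4327, 0.2429, 0.2206]
tcp_rot: [-2.358, 2.074, -0.001]
force: [0.6, -0.0, 0.1]
finger_gap: 0.0857
```

```bash
python3 - <<'E'
from h import *
s,c=snap('wrist','w8',(100,0,500,300),2); print(s['t'],s['eef_pos'],s['finger_gap'],s['tcp_rot'])
E
```

```text
37.125 [0.43271458 0.24290588 0.22063721] 0.0857374352286363 [-2.35838926e+00  2.07440079e+00 -1.03296653e-03]
```

View pics/w8.png

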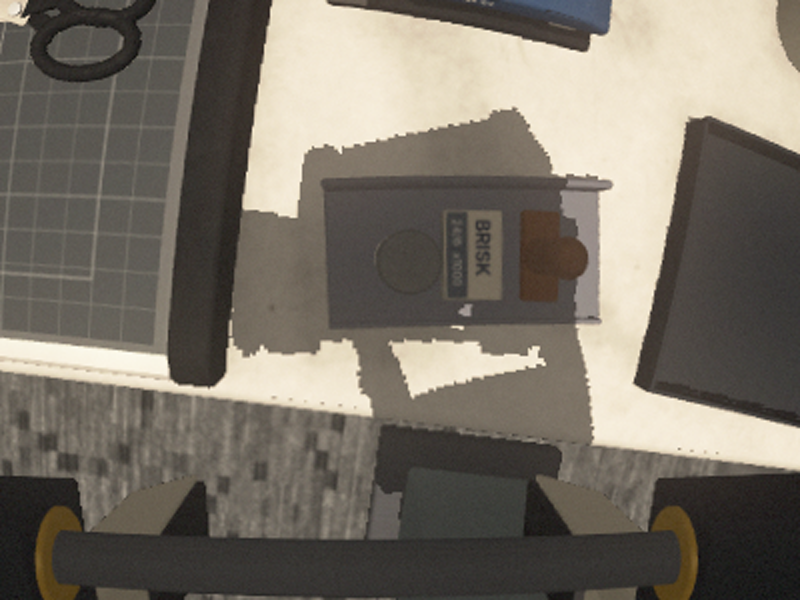

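The picture matches the first view (w2) closely. I'll compare the patches numerically.

```bash
python3 - <<'E'
from h import *
a,b=load('w2'),load('w8'); A,B=[cv2.resize(cv2.cvtColor(x[1]['pixels'],cv2.COLOR_RGB2GRAY),None,fx=8,fy=8,interpolation=cv2.INTER_CUBIC) for x in(a,b)]
for n,x0,y0,x1,y1 in [('rackBL',256,84,274,104),('rackFL',258,150,275,170),('rackBR',392,82,410,98),('glue',284,110,319,150),('stampbase',354,101,386,156),('stamphandle',366,112,398,145)]:
    T=A[y0*8:y1*8,x0*8:x1*8]; m=24; S=B[y0*8-m:y1*8+m,x0*8-m:x1*8+m]
    r=cv2.matchTemplate(S,T,cv2.TM_CCOEFF_NORMED); _,v,_,l=cv2.minMaxLoc(r)
    c=np.array([(x0+x1)/2,(y0+y1)/2]); d=(np.array(l)-m)/8; z={'glue':.096,'stampbase':.02,'stamphandle':.073}.get(n,.02)
    p,q=atz(a,c,z),atz(b,c+d,z); print(n,d,round(v,3),'world shift mm',((q-p)*1e3)[:2].round(2))
f=lambda p:(p[0]/2+100,p[1]/2)
q=np.array([atz(b,f(p),.024)[:2] for p in [(445,210),(503,210),(501,300),(442,299)]]); print(q.mean(0)); d=q[0]-q[3]+q[1]-q[2]; print(np.arctan2(d[1],d[0]))
E
```

```text
rackBL [-0.125 -0.75 ] 0.988 world shift mm [0.26 0.08]
rackFL [ 0.    -1.125] 0.733 world shift mm [ 0.94 -0.05]
rackBR [ 0.375 -0.25 ] 0.988 world shift mm [-0.09  0.06]
glue [ 0.375 -0.125] 0.645 world shift mm [-0.27 -0.36]
stampbase [0.25  0.125] 0.948 world shift mm [-0.38 -0.  ]
stamphandle [ 0.5  -1.25] 0.993 world shift mm [0.82 0.01]
[0.50511235 0.19687226]
0.11580482990002984
```

```bash
python3 - <<'E'
from h import *
snap('side','side9',(230,140,380,365),2.6)
E
```

```text
(no output)
```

View pics/side9.png

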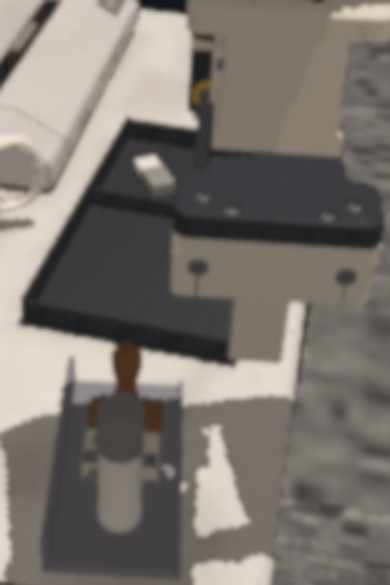

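The glue stick (about 120,460) and stamp handle (about 125,370) stand upright. The small box lies flat between them and the compartment is empty. Handing in.

```bash
python3 - <<'E'
from h import *
s=get_state(); print(s['t'],s['force'],s['eef_pos']); print(workorder.job_done())
E
```

```text
37.225 [-0.00927808 -0.62107213  0.45237998] [0.43296119 0.24276261 0.22038861]
the job is handed in; nothing more can be done
None
```

I cleared the glue stick, stamp and small box into the wide compartment, then laid the large box in the refill tray. I put the small box in the gap on the rack and stood the stamp and glue stick back upright. The job was handed in at 37 s with the gripper clear of everything.

What the last checks showed:
- **Large box:** flat and square in the refill tray, within 2 mm of its middle.
- **Stamp and glue stick:** both upright, and within 1 mm of their first positions when the before and after wrist pictures are compared. The glue match was weak (score 0.65), and the stamp's base and handle disagreed by about 1 mm.
- **Small box:** its centre is within 1 mm of where the large box lay.
- **Small box turn:** two readings disagree. The picture gave 0.116 rad and the gripper 0.154 rad, against 0.16 rad for the rack. The picture reading equals what I measured for the large box.
- **Not fully checked:** I did not compare the stapler, eraser and staple remover with the first pictures. The arm never worked near them, and the parts seen in later views looked in place.
- **Glue stick height:** my first measurement of its top was 85 mm against the stated 96 mm, because I had read part of the cap's side. I used the stated height, and the grasp held.

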